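Clear out and restock the spice rack

ROBOT

A 7-joint arm with a two-finger parallel gripper is mounted at the origin on the work surface; the furniture and walls round the work are solid. World frame = base frame: x ahead of the robot, y to its left, z up, the work surface at z = 0. Lengths are in m, angles in rad, forces in N, time in s.
With the tool pointing down it reaches from about 0.425 to 0.875 m from the base axis. Payload 8.4 kg.
Tool frame: the origin (TCP) lies midway between the tips of the shut fingers; the grasp point (between the pads) lies 19 mm behind it; z points along the fingers, y is the line along which they close (so a half turn about z gives the same grasp; the last joint's range is limited). The gripper opens to 85 mm and grips with 20 to 120 N. Pads are 22 mm wide; open, the fingers measure 114 mm over their backs; the gripper's body (76 mm by 85 mm) begins 54 mm behind the grasp point. The pads swing forward as they close: fully open they stand 13 mm farther back than shut.
Start: joints at [-1.418, 0.333, 0.04, 1.465, -0.013, 1.343, -0.059], TCP at [0.162, 0.629, 0.231] pointing down, gripper open.
Joint ranges: [-2.58, 2.58], [-0.38, 2.09], [-1.3, 1.39], [0.25, 2.4], [-1.5, 4.64], [0.08, 2.09], [-2.65, 2.65]. Speed limits (rad/s): [2.22, 2.22, 2.79, 2.79, 3.14, 3.14, 3.14].

INTERFACE

Orientations are given as a unit quaternion [x, y, z, w].
In Python, from plant import ctrl, cams gives the robot as it stands.
- The arm moves only by the tool jog_arm, never from a script. Its argument "motion" is a list of rows, each a list of 2 entries, a list of its own where there are three numbers: the shift along the world's x, y, z in mm, then the turn, a rotation vector about the world's x, y, z in rad. A call has 1 to 8 rows; each row shifts and turns the commanded pose from where the row before left it; what a row does not reach is not made up. A row lasts 1/8 s, in which the tool goes at most 62.5 mm and 10.7 degrees, less where a joint would pass 70% of its speed; a pose out of reach is approached as far as the arm can. A call is refused whole if a number of a shift passes 62.5 or a number of a turn 0.188, either way. A call with a gripper value outside its range is refused whole. "grip" is the closure in counts, from 0 (fully open) to 255 (shut), set as the call begins (left out, the last holds). The fingers move at their own pace and stop on an object; "newtons" is the grip in N (left out, the last holds). Time passes only in rows, so rows that do not move let the fingers close. It gives the time, the measured TCP pose, the force, the opening and the grip force at its end, in the units of the state.
- ctrl.sense(): the state, without advancing time (a new reading comes with each control period).
- cams.get_image(name): name is "scene" or "top" or "wrist"; returns a dict with "pixels" (420x560x3 uint8, red, green, blue), "fx", "fy", "cx", "cy" (pixels), "dist" ([k1, k2, p1, p2, k3] as OpenCV has them; the pictures are not rectified), "R" (3x3) and "t" (3): a world point X has camera coordinates R X + t. Camera axes: x right, y down, z forward; pixel columns grow to the right and rows downward; lengths in m; the calibration is good to about 2 mm. A picture is of the moment at which its call begins. There is no depth.
- ctrl.finish_job(): hands the job in; it is judged then, once.
The state is a dict: "time": time; "joint_pos": joint angles; "qvel": joint speeds; "tau": joint torques, N m; "position": TCP position; "tool_rot": TCP orientation; "wrist_force": force on the tool from outside, world axes, zero at the start; "moment": the same for the moment, N m; "grip_width": opening from 0.0 (shut) to 1.0 (fully open); "finger_force": force on a finger pad.
Only numpy, scipy, OpenCV 4.12 (cv2) and the standard library are available. Lean on these libraries where they do the work, as an engineer would, in place of code of your own. Each camera call takes 0.05 s, during which the arm holds its last target. There are 200 camera calls.

TASK

The little dropper bottles in the spice rack are used up: take them out and drop them into the small wooden crate on the left, and push all the new spice jars that stand to the right of the rack into the row, easing the jars already there apart without tipping them over, so that old and new stand upright in one straight row right back against the rail. Leave everything else where it is.

Things in the scene. Friction and masses are not known exactly. Their poses are not given: they have to be found in the camera images.
- rack: Low wooden spice rack without a floor, fixed to the worktop: two end cheeks (44 mm high) with 323 mm clear between them (y -161.5 to +161.5), joined by two dowels along the back (their front at x = +24, top at z = 38 mm); open front. Origin: on the worktop, on the row's line; x to the back, y along the row, z up. Jars of the row stand at x = 0. With the bottles out it holds all the jars with about 14 mm to spare.
- crate: Small open wooden crate with slatted sides for empties, standing loose on the worktop left of the rack; 150 mm (its x) x 105 mm (its y) x 80 mm high, walls and floor 5 mm, about 0.5 kg. It may get shifted. Origin: centre of its underside.
- row_jar_1: Round spice jar with a green cap that lives in the rack, 46 mm across, 106 mm high, about 0.11 kg. Origin: centre of its underside; z up along its axis.
- row_jar_2: Round glass salt shaker with a grey cap that lives in the rack, 44 mm across, 90 mm high, about 0.1 kg. Origin: centre of its underside; z up along its axis.
- row_jar_3: Square spice jar with rounded corners and a red cap that lives in the rack, 40 x 40 mm, 106 mm high, about 0.11 kg. Origin: centre of its underside; z up along its axis.
- row_jar_4: Round spice jar with a green cap that lives in the rack, 46 mm across, 106 mm high, about 0.11 kg. Origin: centre of its underside; z up along its axis.
- dropper_1: Used-up dropper bottle standing in the row in the rack between two jars (may be absent): round body 33 mm across and 70 mm high, then a 24 mm collar and a slim rubber bulb, 102 mm high in all, 0.07 kg. Origin: centre of its underside; z up along its axis.
- dropper_2: Used-up dropper bottle standing in the row in the rack between two jars (may be absent): round body 33 mm across and 70 mm high, then a 24 mm collar and a slim rubber bulb, 102 mm high in all, 0.07 kg. Origin: centre of its underside; z up along its axis.
- dropper_3: Used-up dropper bottle standing in the row in the rack between two jars (may be absent): round body 33 mm across and 70 mm high, then a 24 mm collar and a slim rubber bulb, 102 mm high in all, 0.07 kg. Origin: centre of its underside; z up along its axis.
- new_jar_1: New spice jar with a green cap standing on the worktop to the right of the rack (may be absent): round, 46 mm across (45 mm at the cap), 106 mm high, about 0.11 kg; the gaps left in the row are 33 to 42 mm wide, so its neighbours must give way (a straight push can jam; shifting it a little sideways frees it). Origin: centre of its underside; z up along its axis.
- new_jar_2: New spice jar with a green cap standing on the worktop to the right of the rack (may be absent): round, 46 mm across (45 mm at the cap), 106 mm high, about 0.11 kg; the gaps left in the row are 33 to 42 mm wide, so its neighbours must give way (a straight push can jam; shifting it a little sideways frees it). Origin: centre of its underside; z up along its axis.
- new_jar_3: New spice jar with a green cap standing on the worktop to the right of the rack (may be absent): round, 46 mm across (45 mm at the cap), 106 mm high, about 0.11 kg; the gaps left in the row are 33 to 42 mm wide, so its neighbours must give way (a straight push can jam; shifting it a little sideways frees it). Origin: centre of its underside; z up along its axis.
- short_tin: Bystander: flat tin, 86 mm across, 40 mm high, near the new jars. Leave alone.
- pepper_mill: Bystander: turned wooden pepper mill, 58 mm across, 150 mm high, in the far right corner. Leave alone.

How it is judged:
At the end, for the whole second after the job is handed in: Every dropper bottle that was there is inside the crate; every jar of the row and every new jar stands upright (within 0.15 rad) between the cheeks, its axis within 10 mm of the line of the row; all at rest (x of dropper_1 in the frame of crate between -0.074 and 0.074 m and y of dropper_1 in the frame of crate between -0.052 and 0.052 m and z of dropper_1 in the frame of crate between 0 and 0.115 m and linear speed of each of dropper_1, dropper_2, dropper_3 below 0.03 m/s and x of dropper_2 in the frame of crate between -0.074 and 0.074 m and y of dropper_2 in the frame of crate between -0.052 and 0.052 m and z of dropper_2 in the frame of crate between 0 and 0.115 m and x of dropper_3 in the frame of crate between -0.074 and 0.074 m and y of dropper_3 in the frame of crate between -0.052 and 0.052 m and z of dropper_3 in the frame of crate between 0 and 0.115 m and x of row_jar_1 in the frame of rack between -0.01 and 0.01 m and y of row_jar_1 in the frame of rack between -0.15 and 0.15 m and z of row_jar_1 in the frame of rack between -0.006 and 0.006 m and angle between each of row_jar_1, row_jar_2, row_jar_3, row_jar_4, new_jar_1, new_jar_2, new_jar_3's own z axis and vertical below 0.15 rad and linear speed of each of row_jar_1, row_jar_2, row_jar_3, row_jar_4, new_jar_1, new_jar_2, new_jar_3 below 0.02 m/s and x of row_jar_2 in the frame of rack between -0.01 and 0.01 m and y of row_jar_2 in the frame of rack between -0.15 and 0.15 m and z of row_jar_2 in the frame of rack between -0.006 and 0.006 m and x of row_jar_3 in the frame of rack between -0.01 and 0.01 m and y of row_jar_3 in the frame of rack between -0.15 and 0.15 m and z of row_jar_3 in the frame of rack between -0.006 and 0.006 m and x of row_jar_4 in the frame of rack between -0.01 and 0.01 m and y of row_jar_4 in the frame of rack between -0.15 and 0.15 m and z of row_jar_4 in the frame of rack between -0.006 and 0.006 m and x of new_jar_1 in the frame of rack between -0.01 and 0.01 m and y of new_jar_1 in the frame of rack between -0.15 and 0.15 m and z of new_jar_1 in the frame of rack between -0.006 and 0.006 m and x of new_jar_2 in the frame of rack between -0.01 and 0.01 m and y of new_jar_2 in the frame of rack between -0.15 and 0.15 m and z of new_jar_2 in the frame of rack between -0.006 and 0.006 m and x of new_jar_3 in the frame of rack between -0.01 and 0.01 m and y of new_jar_3 in the frame of rack between -0.15 and 0.15 m and z of new_jar_3 in the frame of rack between -0.006 and 0.006 m); the robot touches nothing.
It fails at once if a jar that lives in the rack is tipped over (angle between any of row_jar_1, row_jar_2, row_jar_3, row_jar_4's own z axis and vertical above 0.6 rad).
It fails at once if a bystander is knocked more than 40 mm aside or over (distance of any of short_tin, pepper_mill from where it was at the start of the episode above 0.04 m or angle between any of short_tin, pepper_mill's own z axis and vertical above 0.6 rad).
Of new_jar_1, new_jar_2, new_jar_3 only 2 to 3 are there at a start; the rules pass over those that are not, and their reading is None.
Of dropper_1, dropper_2, dropper_3 only 2 to 3 are there at a start; the rules pass over those that are not, and their reading is None.
At some moment in a run one of crate may be knocked a few centimetres aside while the robot is not near it.
It also fails if it takes over 210 s, if anything falls off the work surface, if the arm or the gripper's body presses on something with over 40 N, if the wrist force passes 120 N, or if a joint passes its speed limit or range.

## Working session

There is one attempt and no reset: what is moved stays moved. The work goes in short steps, Python scripts to look and compute and a tool call to move; the robot and the scene stay as the last step left them, time stands still between calls to the robot, and variables do not carry over. Pictures are saved under pics/ and viewed, at most 14 in all, crops included, and the job is handed in when it is done.

Besides the shell and the picture viewer there is one more tool, called after "Emit:" as a command line: name --argument value ..., lists and objects as JSON in quotes. jog_arm: Moves the arm, as the interface text tells. Its arguments: {"type":"object","properties":{"motion":{"type":"array","items":{"type":"array"}},"grip":{"type":"number"},"newtons":{"type":"number"}},"required":["motion"]}

```bash
mkdir -p pics; cat > h.py <<'E'
import numpy as np, cv2, json
from plant import ctrl, cams
def snap(name,tag):
    im=cams.get_image(name); cv2.imwrite(f'pics/{tag}.png',im['pixels'][:,:,::-1])
    c={k:np.array(im[k]).tolist() for k in ('fx','fy','cx','cy','dist','R','t')}
    json.dump(c,open(f'pics/{tag}.json','w')); return im
def KD(c): return np.array([[c['fx'],0,c['cx']],[0,c['fy'],c['cy']],[0,0,1.]]),np.array(c['dist'],float)
def load(tag): return json.load(open(f'pics/{tag}.json'))
def ray(tag,u,v,z):
    c=load(tag);K,D=KD(c);R=np.array(c['R']);t=np.array(c['t'])
    p=cv2.undistortPoints(np.array([[[u,v]]],float),K,D)[0,0]
    d=R.T@np.array([p[0],p[1],1]);o=-R.T@t
    return o+d*(z-o[2])/d[2]
def proj(tag,X):
    c=load(tag);K,D=KD(c)
    return cv2.projectPoints(np.array(X,float).reshape(-1,1,3),cv2.Rodrigues(np.array(c['R']))[0],np.array(c['t']),K,D)[0].reshape(-1,2)
def crop(tag,x0,y0,x1,y1,out,s=2):
    im=cv2.imread(f'pics/{tag}.png')[y0:y1,x0:x1]
    cv2.imwrite(f'pics/{out}.png',cv2.resize(im,None,fx=s,fy=s,interpolation=cv2.INTER_CUBIC))
E
python3 - <<'E'
from h import *
a=snap('top','top0');b=snap('scene','scene0')
for i in (a,b): print((-np.array(i['R']).T@np.array(i['t'])).round(3),np.array(i['R']).round(2).tolist(),i['fx'])
x=cv2.imread('pics/top0.png');y=cv2.imread('pics/scene0.png')
cv2.imwrite('pics/b0.png',cv2.resize(np.vstack([x,y]),None,fx=.71,fy=.71))
print(ctrl.sense())
E
```

```text
[ 0.224 -0.096  1.513] [[-0.02, -1.0, 0.01], [-0.99, 0.02, -0.14], [0.14, -0.01, -0.99]] 526.0245011939041
[-0.158  0.423  0.605] [[-0.66, -0.75, 0.01], [-0.44, 0.38, -0.82], [0.61, -0.54, -0.58]] 443.0553354907212
{'time': 0.1, 'joint_pos': array([-1.41823563,  0.3338155 ,  0.03989304,  1.46618616, -0.01342118,
        1.34330701, -0.05848879]), 'qvel': array([-0.00161016, -0.0015873 ,  0.00015222, -0.00067299,  0.00128346,
       -0.00018768, -0.00103463]), 'tau': array([ 3.50765098e-03, -6.60007811e+01,  1.36979062e+00, -4.06469107e+01,
        1.70715986e-02,  8.95731820e-03, -6.27010149e-05]), 'position': array([0.16184656, 0.62909797, 0.23052484]), 'tool_rot': array([ 1.25561964e-01,  9.92085514e-01, -7.23152046e-04, -5.03731215e-05]), 'wrist_force': array([-0.62534896,  0.21042687, -0.43828427]), 'moment': array([ 0.02049895, -0.04180274,  0.00130171]), 'finger_force': 0.0, 'grip_width': 0.9996502731306293}
```

View pics/top0.png

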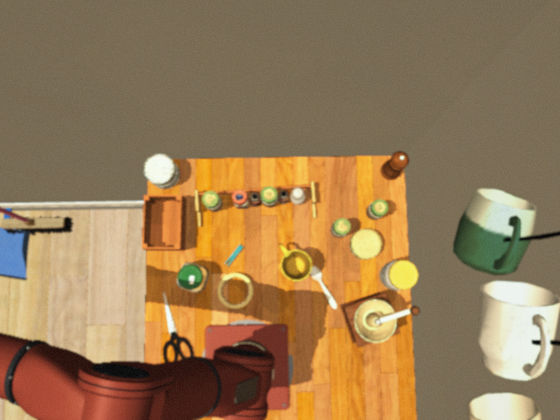

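View pics/scene0.png

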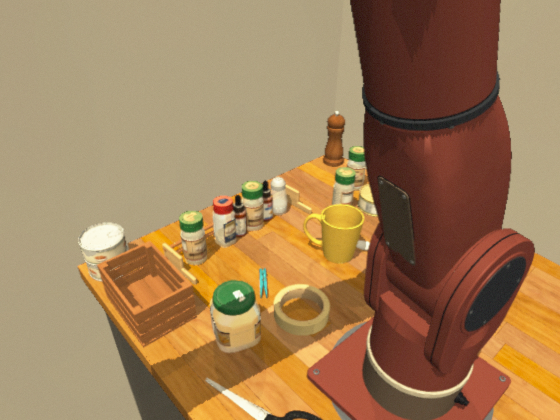

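The top view shows the rack at about (197–317, 180–222), with two droppers visible near (256,198) and (284,195). Two new jars are at (341,228) and (378,209), and the crate is at (163,222). Next I'll enlarge this area.

```bash
python3 - <<'E'
from h import *
crop('top0',135,145,425,300,'c1',2.75)
crop('scene0',70,90,390,330,'c2',2.5)
E
```

```text
(no output)
```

View pics/c1.png

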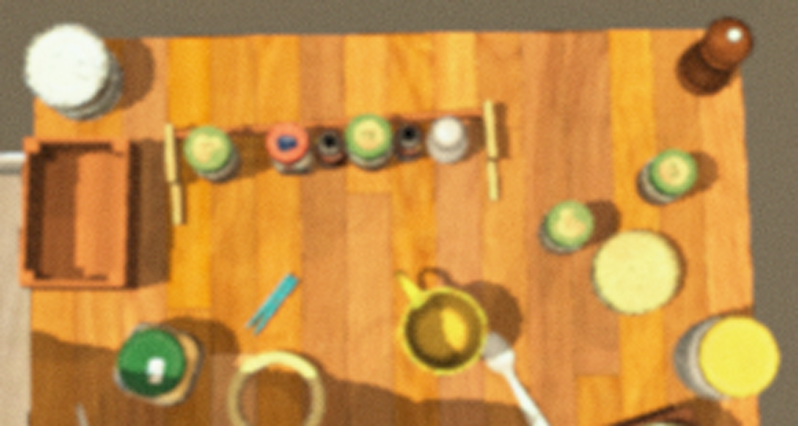

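View pics/c2.png

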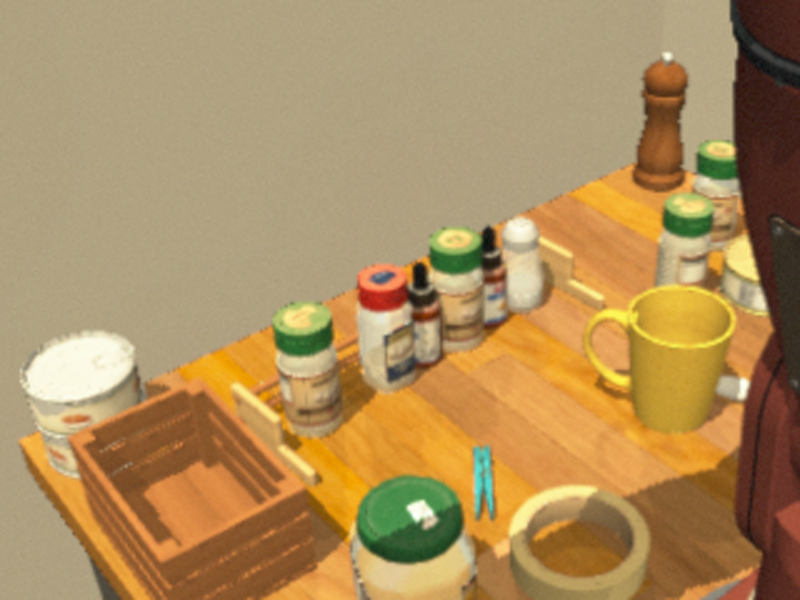

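```bash
cat > m.py <<'E'
from h import *
P=dict(g1=(210,149,.106),red=(288,142,.106),d1=(330,141,.1),g4=(369,136,.106),d2=(409,132,.1),salt=(448,134,.09),nA=(569,222,.106),nB=(673,171,.106),
cLb=(168,125,.044),cLf=(180,222,.02),cRb=(489,100,.044),cRf=(493,198,.02),k1=(23,140,.08),k2=(130,140,.08),k3=(130,287,.08),k4=(25,287,.08),tin=(637,272,.04),mill=(735,35,.15),mug=(443,330,.09),tub=(70,65,.09),dwl=(175,130,.038),dwr=(486,108,.038))
for k,(u,v,z) in P.items(): print(k,(ray('top0',u/2.75+135-.3,v/2.75+145-.3,z)*1000).round(0))
Q=dict(g1=(303,322,.106),red=(383,279,.106),d1=(419,268,.102),g4=(455,241,.106),d2=(489,232,.102),salt=(520,225,.09),nA=(688,206,.106),nB=(717,152,.106),k1=(72,435,.08),k2=(195,385,.08),k3=(308,490,.08),k4=(163,552,.08),cLb=(235,388,.044),cRb=(572,250,.044))
print('scene')
for k,(u,v,z) in Q.items(): print(k,(ray('scene0',u/2.5+70-.3,v/2.5+90-.3,z)*1000).round(0))
E
python3 m.py
```

```text
g1 [456.  84. 106.]
red [462.   8. 106.]
d1 [463. -34. 100.]
g4 [467. -72. 106.]
d2 [ 471. -112.  100.]
salt [ 470. -151.   90.]
nA [ 378. -267.  106.]
nB [ 427. -371.  106.]
cLb [492. 136.  44.]
cLf [394. 126.  20.]
cRb [ 513. -196.   44.]
cRf [ 414. -199.   20.]
k1 [473. 276.  80.]
k2 [471. 168.  80.]
k3 [324. 167.  80.]
k4 [325. 271.  80.]
tin [ 333. -343.   40.]
mill [ 553. -429.  150.]
mug [ 276. -142.   90.]
tub [547. 227.  90.]
dwl [488. 129.  38.]
dwr [ 506. -193.   38.]
scene
g1 [453.  93. 106.]
red [460.  12. 106.]
d1 [459. -23. 102.]
g4 [467. -68. 106.]
d2 [ 464. -103.  102.]
salt [ 470. -144.   90.]
nA [ 377. -263.  106.]
nB [ 428. -363.  106.]
k1 [477. 273.  80.]
k2 [470. 180.  80.]
k3 [322. 175.  80.]
k4 [335. 275.  80.]
cLb [489. 140.  44.]
cRb [ 461. -202.   44.]
```

The arm goes toward the row, passing over the crate.

Emit:
jog_arm --motion '[[[30,-52,0],[0,0,-0.158]],[[30,-52,0],[0,0,-0.158]],[[30,-52,0],[0,0,-0.158]],[[30,-52,0],[0,0,-0.158]],[[30,-52,0],[0,0,-0.158]],[[30,-52,0],[0,0,-0.158]],[[30,-52,0],[0,0,-0.158]],[[30,-52,0],[0,0,-0.158]]]'

```text
time: 1.1
position: [0.4025, 0.2116, 0.2312]
tool_rot: [0.689, 0.725, 0.0, -0.0]
wrist_force: [1.4, 1.3, -0.3]
grip_width: 1.0
finger_force: 0.0
```

Emit:
jog_arm --motion '[[[12,-60,0],[0,0,0]],[[12,-60,0],[0,0,0]],[[12,-60,0],[0,0,0]],[[12,-60,0],[0,0,0]],[[0,0,0],[0,0,0]],[[0,0,0],[0,0,0]]]'

```text
time: 1.85
position: [0.4497, -0.0261, 0.2311]
tool_rot: [0.687, 0.726, -0.0, -0.0]
wrist_force: [0.0, 0.4, 0.1]
grip_width: 1.0
finger_force: 0.0
```

```bash
python3 - <<'E'
from h import *
s=ctrl.sense();print(s['position'],s['tool_rot'])
i=snap('wrist','w1');print((-np.array(i['R']).T@np.array(i['t'])).round(3),np.array(i['R']).round(2).tolist())
crop('w1',0,0,560,420,'w1b',1.4)
E
```

```text
[ 0.44968233 -0.02612439  0.23110019] [ 6.87478941e-01  7.26204245e-01 -7.07623376e-05 -3.08173071e-04]
[0.446 0.042 0.375] [[1.0, 0.05, -0.0], [0.05, -0.96, 0.27], [0.01, -0.27, -0.96]]
```

View pics/w1b.png

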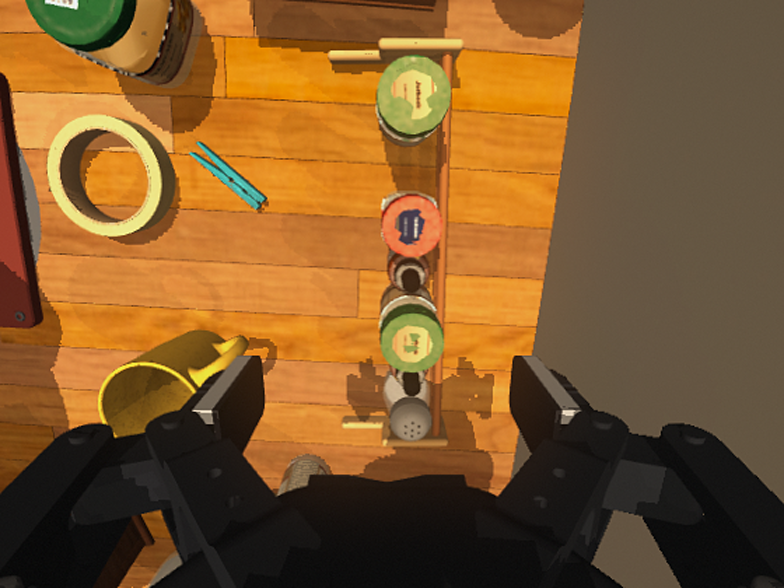

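The wrist view shows the whole row: green (414,96), red (411,225), dropper bulbs (411,280) and (412,384), green (411,340) and shaker (410,419).

```bash
python3 - <<'E'
from h import *
P=dict(g1=(414,95,.106),red=(411,225,.106),d1=(411,277,.1),d1col=(410,272,.075),g4=(411,341,.106),d2=(412,383,.1),salt=(410,419,.09),cL=(421,47,.044),cR=(415,441,.044),dw=(446,120,.038),dw2=(437,400,.038))
for k,(u,v,z) in P.items(): print(k,(ray('w1',u/1.4,v/1.4,z)*1000).round(0))
E
```

```text
g1 [460.  90. 106.]
red [463.  13. 106.]
d1 [466. -23. 100.]
d1col [467. -25.  75.]
g4 [469. -67. 106.]
d2 [ 472. -103.  100.]
salt [ 474. -139.   90.]
cL [466. 134.  44.]
cR [ 485. -191.   44.]
dw [489.  86.  38.]
dw2 [ 502. -151.   38.]
```

Emit:
jog_arm --motion '[[[16,0,-50],[0,0,0]],[[0,0,-50],[0,0,0]],[[0,0,-30],[0,0,0]],[[0,0,-30],[0,0,0]],[[0,0,-28],[0,0,0]],[[0,0,0],[0,0,0]]]'

```text
time: 2.65
position: [0.4642, -0.0255, 0.0416]
tool_rot: [0.687, 0.727, -0.002, -0.001]
wrist_force: [0.2, 0.3, 1.1]
grip_width: 0.994
finger_force: 0.0
```

Emit:
jog_arm --motion '[[[0,0,0],[0,0,0]],[[0,0,0],[0,0,0]],[[0,0,0],[0,0,0]],[[0,0,0],[0,0,0]],[[0,0,0],[0,0,0]],[[0,0,0],[0,0,0]]]' --grip 255 --newtons 25

```text
time: 3.4
position: [0.4667, -0.0263, 0.0442]
tool_rot: [0.687, 0.726, 0.001, 0.0]
wrist_force: [-0.5, 1.1, 6.5]
grip_width: 0.369
finger_force: 24.3
```

Emit:
jog_arm --motion '[[[0,0,15],[0,0,0]],[[0,0,20],[0,0,0]],[[0,0,30],[0,0,0]],[[0,0,40],[0,0,0]],[[0,0,40],[0,0,0]],[[0,0,0],[0,0,0]]]'

```text
time: 4.15
position: [0.4677, -0.0267, 0.1917]
tool_rot: [0.688, 0.726, 0.003, 0.001]
wrist_force: [0.2, 0.4, -1.8]
grip_width: 0.37
finger_force: 25.1
```

```bash
python3 - <<'E'
from h import *
snap('wrist','w2');snap('top','t2')
a=cv2.imread('pics/w2.png');b=cv2.imread('pics/t2.png')
b=cv2.resize(b[150:310,130:300],None,fx=2.6,fy=2.625)
cv2.imwrite('pics/v2.png',cv2.resize(np.hstack([a,b]),None,fx=.78,fy=.78))
E
```

```text
(no output)
```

View pics/v2.png

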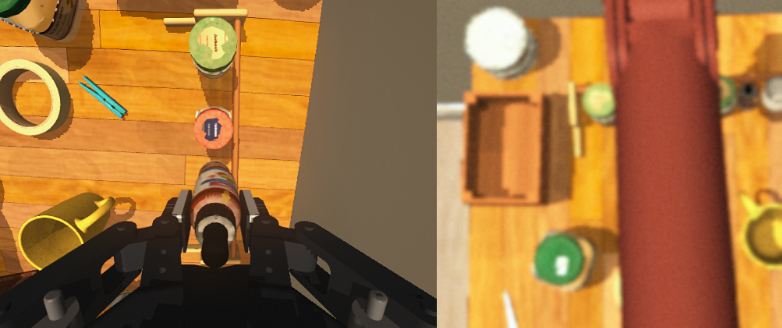

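Emit:
jog_arm --motion '[[[-14,54,0],[0,0,0]],[[-14,54,0],[0,0,0]],[[-14,54,0],[0,0,0]],[[-14,54,0],[0,0,0]],[[-14,54,0],[0,0,0]],[[0,0,-40],[0,0,0]],[[0,0,-45],[0,0,0]],[[0,0,-45],[0,0,0]]]'

```text
time: 5.25
position: [0.3952, 0.2428, 0.0561]
tool_rot: [0.687, 0.726, -0.001, 0.0]
wrist_force: [0.8, 0.4, -0.9]
grip_width: 0.363
finger_force: 25.1
```

Emit:
jog_arm --motion '[[[0,0,-8],[0,0,0]],[[0,0,0],[0,0,0]]]'

```text
time: 5.5
position: [0.3955, 0.2427, 0.0498]
tool_rot: [0.688, 0.726, -0.001, 0.0]
wrist_force: [-0.5, 0.1, -0.9]
grip_width: 0.368
finger_force: 25.9
```

Emit:
jog_arm --motion '[[[0,0,0],[0,0,0]],[[0,0,0],[0,0,0]],[[0,0,0],[0,0,0]],[[0,0,0],[0,0,0]],[[0,0,45],[0,0,0]],[[0,0,50],[0,0,0]],[[0,0,50],[0,0,0]],[[0,0,0],[0,0,0]]]' --grip 0

```text
time: 6.5
position: [0.3977, 0.2448, 0.199]
tool_rot: [0.687, 0.726, 0.003, -0.0]
wrist_force: [-0.9, 0.1, -0.3]
grip_width: 1.003
finger_force: 0.0
```

Emit:
jog_arm --motion '[[[12,-58,0],[0,0,0]],[[12,-58,0],[0,0,0]],[[12,-58,0],[0,0,0]],[[12,-58,0],[0,0,0]],[[12,-58,0],[0,0,0]],[[13,-59,0],[0,0,0]],[[0,0,0],[0,0,0]],[[0,0,0],[0,0,0]]]'

```text
time: 7.5
position: [0.4685, -0.1052, 0.1945]
tool_rot: [0.688, 0.726, -0.001, -0.0]
wrist_force: [0.5, 0.6, -0.5]
grip_width: 0.999
finger_force: 0.0
```

```bash
python3 - <<'E'
from h import *
snap('wrist','w3');crop('w3',0,0,560,420,'w3b',1.4)
E
```

```text
(no output)
```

View pics/w3b.png

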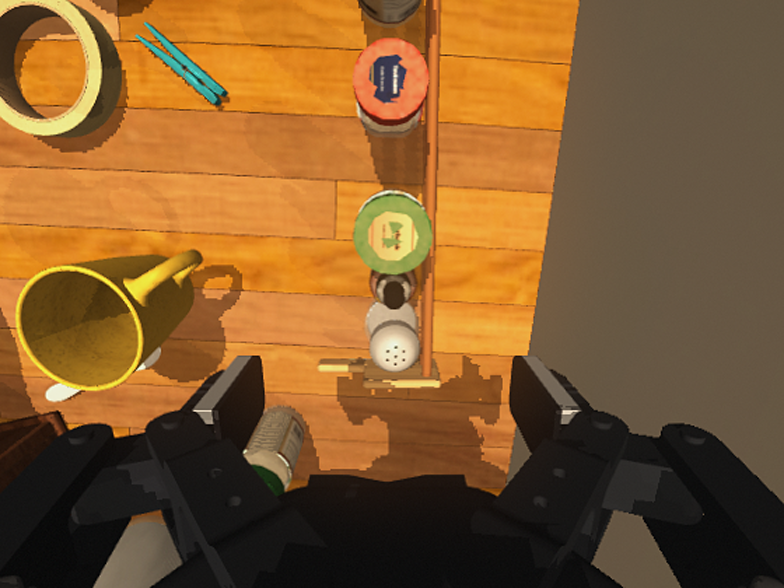

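Dropper 1 is out of the row. Dropper 2's bulb is at (394,294), green at (393,233), red at (391,80) and the shaker at (395,343).

```bash
python3 - <<'E'
from h import *
P=dict(red=(391,80,.106),g4=(393,233,.106),d2=(394,292,.1),d2col=(393,287,.08),salt=(395,344,.088),cR=(400,383,.044))
for k,(u,v,z) in P.items(): print(k,(ray('w3',u/1.4,v/1.4,z)*1000).round(0))
E
```

```text
red [464.  11. 106.]
g4 [470. -67. 106.]
d2 [ 473. -103.  100.]
d2col [ 472. -106.   80.]
salt [ 476. -141.   88.]
cR [ 483. -193.   44.]
```

Emit:
jog_arm --motion '[[[2,0,-40],[0,0,0]],[[0,0,-40],[0,0,0]],[[0,0,0],[0,0,0]]]'

```text
time: 7.92
position: [0.4687, -0.1042, 0.1131]
tool_rot: [0.687, 0.727, -0.002, -0.002]
wrist_force: [0.2, -0.5, -0.1]
grip_width: 1.0
finger_force: 0.0
```

Emit:
jog_arm --motion '[[[2,-1,-25],[0,0,0]],[[0,0,-25],[0,0,0]],[[0,0,-18],[0,0,0]],[[0,0,0],[0,0,0]]]'

```text
time: 8.43
position: [0.473, -0.1057, 0.0478]
tool_rot: [0.687, 0.727, -0.0, -0.0]
wrist_force: [-0.1, -0.1, 0.3]
grip_width: 1.002
finger_force: 0.0
```

Emit:
jog_arm --motion '[[[0,0,0],[0,0,0]],[[0,0,0],[0,0,0]],[[0,0,0],[0,0,0]],[[0,0,0],[0,0,0]],[[0,0,0],[0,0,0]],[[0,0,0],[0,0,0]]]' --grip 255 --newtons 25

```text
time: 9.18
position: [0.4734, -0.1065, 0.048]
tool_rot: [0.687, 0.726, 0.0, 0.0]
wrist_force: [-2.9, 1.0, 7.3]
grip_width: 0.358
finger_force: 24.8
```

Emit:
jog_arm --motion '[[[0,0,15],[0,0,0]],[[0,0,25],[0,0,0]],[[0,0,30],[0,0,0]],[[0,0,40],[0,0,0]],[[0,0,40],[0,0,0]],[[0,0,0],[0,0,0]]]'

```text
time: 9.93
position: [0.4746, -0.107, 0.2004]
tool_rot: [0.688, 0.726, 0.003, 0.001]
wrist_force: [0.0, 0.3, -1.3]
grip_width: 0.364
finger_force: 25.2
```

```bash
python3 - <<'E'
from h import *
snap('wrist','w4');snap('top','t4')
a=cv2.imread('pics/w4.png');b=cv2.imread('pics/t4.png')
b=cv2.resize(b[150:310,130:300],None,fx=2.6,fy=2.625)
cv2.imwrite('pics/v4.png',cv2.resize(np.hstack([a,b]),None,fx=.78,fy=.78))
E
```

```text
(no output)
```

View pics/v4.png

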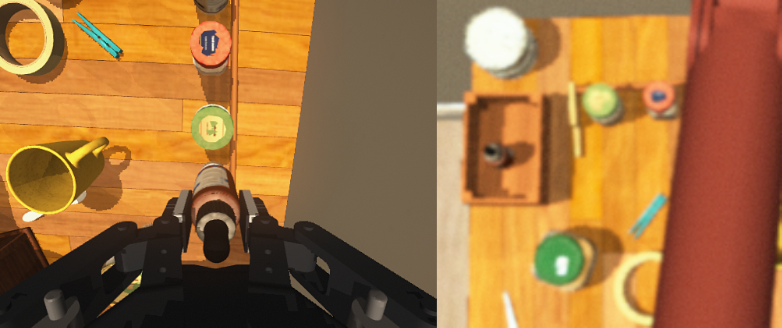

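Dropper 1 stands upright in the crate, which hasn't moved, and dropper 2 is held. I'll place it beside the first.

Emit:
jog_arm --motion '[[[-13,51,0],[0,0,0]],[[-13,51,0],[0,0,0]],[[-13,51,0],[0,0,0]],[[-13,51,0],[0,0,0]],[[-13,51,0],[0,0,0]],[[-13,51,0],[0,0,0]],[[0,0,-50],[0,0,0]],[[0,0,-50],[0,0,0]]]'

```text
time: 11.02
position: [0.3942, 0.1995, 0.0951]
tool_rot: [0.687, 0.727, -0.001, 0.0]
wrist_force: [-0.1, 1.0, -1.3]
grip_width: 0.359
finger_force: 25.2
```

Emit:
jog_arm --motion '[[[0,0,-20],[0,0,0]],[[0,0,-22],[0,0,0]],[[0,0,0],[0,0,0]]]'

```text
time: 11.4
position: [0.3936, 0.1983, 0.0535]
tool_rot: [0.688, 0.726, -0.002, 0.0]
wrist_force: [0.3, -0.2, -0.5]
grip_width: 0.359
finger_force: 27.8
```

Emit:
jog_arm --motion '[[[0,0,0],[0,0,0]],[[0,0,0],[0,0,0]],[[0,0,0],[0,0,0]],[[0,0,0],[0,0,0]],[[0,0,45],[0,0,0]],[[0,0,50],[0,0,0]],[[0,0,40],[0,0,0]],[[0,0,0],[0,0,0]]]' --grip 0

```text
time: 12.4
position: [0.3964, 0.2005, 0.1932]
tool_rot: [0.687, 0.726, 0.003, -0.0]
wrist_force: [-0.2, -0.3, -0.4]
grip_width: 0.999
finger_force: 0.0
```

Emit:
jog_arm --motion '[[[21,-37,0],[0,0,0]],[[21,-37,0],[0,0,0]],[[20,-36,0],[0,0,0]],[[0,0,-40],[0,0,0]],[[0,0,-40],[0,0,0]],[[0,0,-40],[0,0,0]],[[0,0,-20],[0,0,0]],[[0,0,0],[0,0,0]]]'

```text
time: 13.4
position: [0.4553, 0.0884, 0.0485]
tool_rot: [0.688, 0.726, -0.002, -0.0]
wrist_force: [-0.2, 0.4, 0.9]
grip_width: 0.997
finger_force: 0.0
```

Emit:
jog_arm --motion '[[[0,0,0],[0,0,0]],[[0,0,0],[0,0,0]],[[0,0,0],[0,0,0]],[[0,0,0],[0,0,0]],[[0,0,0],[0,0,0]]]' --grip 255 --newtons 25

```text
time: 14.02
position: [0.4578, 0.0898, 0.051]
tool_rot: [0.687, 0.726, 0.001, 0.0]
wrist_force: [-0.5, 0.9, 7.4]
grip_width: 0.513
finger_force: 24.5
```

Emit:
jog_arm --motion '[[[0,0,3],[0,0,0]],[[0,6,0],[0,0,0]],[[-1,5,0],[0,0,0]],[[0,4,0],[0,0,0]],[[0,0,-3],[0,0,0]],[[0,0,0],[0,0,0]]]'

```text
time: 14.78
position: [0.4568, 0.1049, 0.0507]
tool_rot: [0.687, 0.726, 0.001, 0.0]
wrist_force: [1.3, 1.3, 2.4]
grip_width: 0.51
finger_force: 24.9
```

Emit:
jog_arm --motion '[[[0,0,0],[0,0,0]],[[0,0,0],[0,0,0]],[[0,0,0],[0,0,0]],[[0,0,30],[0,0,0]],[[0,0,50],[0,0,0]],[[4,-50,0],[0,0,0]],[[4,-60,0],[0,0,0]],[[4,-61,0],[0,0,0]]]' --grip 0

```text
time: 15.78
position: [0.4679, -0.0679, 0.1306]
tool_rot: [0.687, 0.727, 0.001, -0.0]
wrist_force: [1.3, 0.7, -0.8]
grip_width: 0.999
finger_force: 0.0
```

Emit:
jog_arm --motion '[[[0,0,0],[0,0,0]],[[0,0,-40],[0,0,0]],[[0,0,-30],[0,0,0]],[[0,0,-10],[0,0,0]],[[0,0,0],[0,0,0]]]'

```text
time: 16.4
position: [0.4677, -0.0664, 0.0503]
tool_rot: [0.687, 0.726, -0.001, -0.0]
wrist_force: [0.0, 1.1, -0.6]
grip_width: 1.001
finger_force: 0.0
```

Emit:
jog_arm --motion '[[[0,0,0],[0,0,0]],[[0,0,0],[0,0,0]],[[0,0,0],[0,0,0]],[[0,0,0],[0,0,0]],[[0,0,0],[0,0,0]]]' --grip 255 --newtons 25

```text
time: 17.02
position: [0.469, -0.0664, 0.0511]
tool_rot: [0.687, 0.726, 0.001, 0.0]
wrist_force: [0.7, 1.5, 7.8]
grip_width: 0.516
finger_force: 21.0
```

Emit:
jog_arm --motion '[[[0,0,3],[0,0,0]],[[0,7,0],[0,0,0]],[[-1,7,0],[0,0,0]],[[-1,7,0],[0,0,0]],[[0,6,0],[0,0,0]],[[0,0,-3],[0,0,0]],[[0,0,0],[0,0,0]]]'

```text
time: 17.9
position: [0.4667, -0.0389, 0.0508]
tool_rot: [0.687, 0.726, 0.001, -0.0]
wrist_force: [-1.8, 4.0, 7.2]
grip_width: 0.518
finger_force: 21.9
```

Emit:
jog_arm --motion '[[[0,0,0],[0,0,0]],[[0,0,0],[0,0,0]],[[0,0,0],[0,0,0]],[[0,0,40],[0,0,0]],[[0,0,50],[0,0,0]],[[0,0,50],[0,0,0]],[[-20,-50,0],[0,0,0]],[[-20,-50,0],[0,0,0]]]' --grip 0

```text
time: 18.9
position: [0.4259, -0.1406, 0.1908]
tool_rot: [0.687, 0.727, 0.001, 0.0]
wrist_force: [0.5, -1.2, -0.2]
grip_width: 1.0
finger_force: 0.0
```

Emit:
jog_arm --motion '[[[-20,-50,0],[0,0,0]],[[-20,-50,0],[0,0,0]],[[0,0,0],[0,0,0]],[[0,0,0],[0,0,0]]]'

```text
time: 19.4
position: [0.386, -0.2391, 0.1902]
tool_rot: [0.688, 0.726, 0.0, -0.0]
wrist_force: [0.7, 0.6, 0.4]
grip_width: 0.997
finger_force: 0.0
```

```bash
python3 - <<'E'
from h import *
snap('wrist','w5');crop('w5',0,0,560,420,'w5b',1.4)
E
```

```text
(no output)
```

View pics/w5b.png

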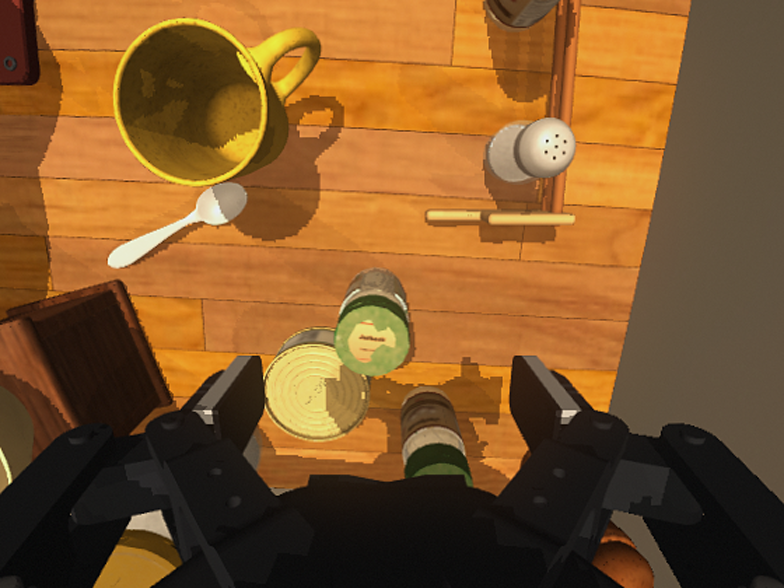

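Jar A's cap is at (373,339), jar B's cap at about (437,475), the shaker's cap at (547,147), and the tin at (318,388).

```bash
python3 - <<'E'
from h import *
P=dict(A=(373,338,.106),B=(437,474,.106),salt=(547,148,.088),tin=(318,390,.04),cR=(510,217,.044))
for k,(u,v,z) in P.items(): print(k,(ray('w5',u/1.4,v/1.4,z)*1000).round(0))
E
```

```text
A [ 379. -263.  106.]
B [ 425. -356.  106.]
salt [ 472. -150.   88.]
tin [ 337. -336.   40.]
cR [ 469. -193.   44.]
```

Emit:
jog_arm --motion '[[[-7,-24,0],[0,0,0]],[[0,0,-45],[0,0,0]],[[0,0,-45],[0,0,0]],[[0,0,-35],[0,0,0]],[[0,0,-14],[0,0,0]],[[0,0,0],[0,0,0]]]'

```text
time: 20.2
position: [0.3758, -0.2518, 0.0895]
tool_rot: [0.682, 0.731, 0.001, -0.009]
wrist_force: [-0.9, -0.1, 0.3]
grip_width: 1.0
finger_force: 0.0
```

Emit:
jog_arm --motion '[[[0,0,0],[0,0,0]],[[0,0,0],[0,0,0]],[[0,0,0],[0,0,0]],[[0,0,0],[0,0,0]],[[0,0,0],[0,0,0]]]' --grip 255 --newtons 30

```text
time: 20.82
position: [0.3777, -0.2522, 0.0916]
tool_rot: [0.683, 0.731, 0.004, -0.008]
wrist_force: [-0.6, 2.1, 7.8]
grip_width: 0.495
finger_force: 29.2
```

Emit:
jog_arm --motion '[[[0,0,30],[0,0,0]],[[0,0,45],[0,0,0]],[[0,0,50],[0,0,0]],[[30,53,0],[0,0,0]],[[30,53,0],[0,0,0]],[[26,53,0],[0,0,0]],[[0,10,0],[0,0,0]],[[0,0,0],[0,0,0]]]'

```text
time: 21.82
position: [0.4617, -0.0778, 0.1993]
tool_rot: [0.679, 0.734, 0.005, -0.014]
wrist_force: [-0.7, -0.6, -1.7]
grip_width: 0.496
finger_force: 30.7
```

The arm fell short, so the jar is held high and off centre. I'll check the grasp.

```bash
python3 - <<'E'
from h import *
snap('wrist','w6');snap('scene','s6')
a=cv2.imread('pics/w6.png');b=cv2.imread('pics/s6.png')
cv2.imwrite('pics/v6.png',cv2.resize(np.hstack([a[:,100:500],b[:,100:500]]),None,fx=1,fy=1))
s=ctrl.sense();print(s['joint_pos'].round(3),s['position'])
E
```

```text
[-0.921 -0.077  0.995  1.956  0.042  1.244  0.133] [ 0.46148198 -0.0793263   0.19935678]
```

View pics/v6.png

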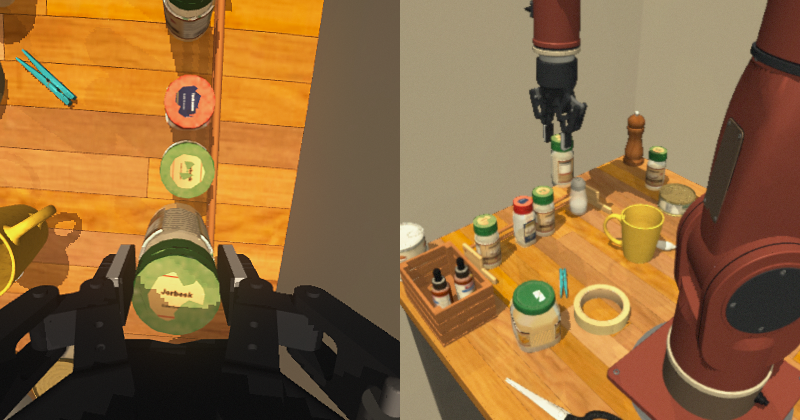

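The jar hangs upright by its cap, about 11 mm to the −y side of the TCP. I'll set it down between the right-hand green jar and the shaker.

Emit:
jog_arm --motion '[[[7,-4,-30],[0,0,0]],[[0,0,-30],[0,0,0]],[[0,0,-25],[0,0,0]],[[0,0,0],[0,0,0]],[[0,0,0],[0,0,0]]]'

```text
time: 22.55
position: [0.4692, -0.083, 0.1152]
tool_rot: [0.68, 0.733, 0.005, -0.014]
wrist_force: [0.8, -0.2, -1.4]
grip_width: 0.499
finger_force: 30.8
```

```bash
python3 - <<'E'
from h import *
snap('wrist','w7');snap('scene','s7')
a=cv2.imread('pics/w7.png');b=cv2.imread('pics/s7.png')[120:330,170:370]
cv2.imwrite('pics/v7.png',np.hstack([a[:,100:500],cv2.resize(b,(400,420))]))
s=ctrl.sense();print(s['joint_pos'].round(3),s['position'])
E
```

```text
[-0.876  0.128  1.054  2.041 -0.156  1.059  0.328] [ 0.46962652 -0.08234801  0.11538433]
```

View pics/v7.png

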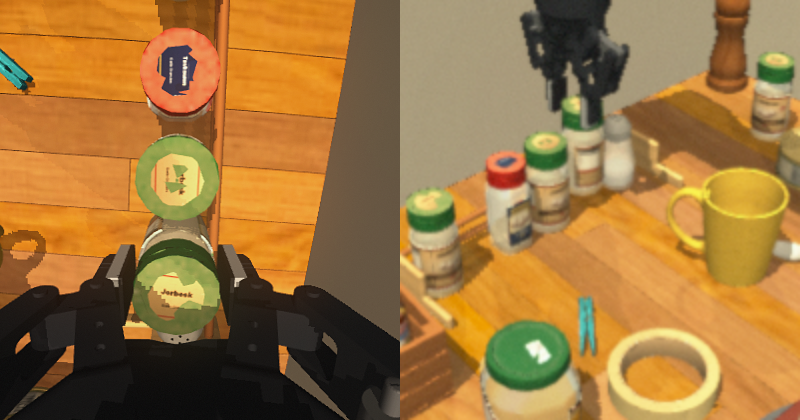

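```bash
python3 - <<'E'
from h import *
for k,(u,v,z) in dict(held=(275,293,.129),g4=(277,178,.106),red=(280,71,.106)).items(): print(k,(ray('w7',u,v,z)*1000).round(0))
for k,(u,v,z) in dict(held=(583,105,.129),salt=(618,125,.09),g4=(546,145,.106),red=(507,163,.106),g1=(430,203,.106)).items(): print(k,(ray('s7',(u-400)/2+170,v/2+120,z)*1000).round(0))
E
```

```text
held [469. -95. 129.]
g4 [466. -41. 106.]
red [464.  12. 106.]
held [467. -95. 129.]
salt [ 459. -139.   90.]
g4 [459. -38. 106.]
red [459.  12. 106.]
g1 [452. 106. 106.]
```

Emit:
jog_arm --motion '[[[0,0,-8],[0,0,0]],[[0,0,-8],[0,0,0]],[[0,0,0],[0,0,0]]]'

```text
time: 23.02
position: [0.4683, -0.082, 0.0974]
tool_rot: [0.68, 0.733, 0.004, -0.014]
wrist_force: [-0.0, -0.5, -0.9]
grip_width: 0.491
finger_force: 30.7
```

Emit:
jog_arm --motion '[[[0,3,-3],[0,0,0]],[[0,0,-3],[0,0,0]],[[0,0,0],[0,0,0]]]'

```text
time: 23.4
position: [0.469, -0.0789, 0.0922]
tool_rot: [0.68, 0.733, 0.005, -0.014]
wrist_force: [1.0, -0.1, 1.3]
grip_width: 0.491
finger_force: 30.8
```

Emit:
jog_arm --motion '[[[0,0,0],[0,0,0]],[[0,0,0],[0,0,0]],[[0,0,0],[0,0,0]],[[0,0,30],[0,0,0]],[[0,0,50],[0,0,0]],[[0,0,40],[0,0,0]],[[-4,-55,0],[0,0,0]],[[-4,-55,0],[0,0,0]]]' --grip 0

```text
time: 24.4
position: [0.4612, -0.1897, 0.2129]
tool_rot: [0.679, 0.734, 0.006, -0.014]
wrist_force: [1.4, 0.2, -0.4]
grip_width: 0.999
finger_force: 0.0
```

Emit:
jog_arm --motion '[[[-6,-55,0],[0,0,0]],[[-6,-55,0],[0,0,0]],[[-6,-30,0],[0,0,0]],[[0,0,0],[0,0,0]],[[0,0,0],[0,0,0]]]'

```text
time: 25.02
position: [0.4432, -0.328, 0.212]
tool_rot: [0.68, 0.733, 0.005, -0.014]
wrist_force: [0.7, 0.5, 0.0]
grip_width: 0.999
finger_force: 0.0
```

```bash
python3 - <<'E'
from h import *
from scipy.spatial.transform import Rotation as Q
s=ctrl.sense();print(s['joint_pos'].round(3),s['position'],(Q.from_quat([.6865,.7271,0,0])*Q.from_quat(s['tool_rot']).inv()).as_rotvec())
snap('wrist','w8');snap('scene','s8')
a=cv2.imread('pics/w8.png');b=cv2.imread('pics/s8.png')[120:330,170:370]
cv2.imwrite('pics/v8.png',np.hstack([a[:,100:500],cv2.resize(b,(400,420))]))
E
```

```text
[-0.428  0.32   1.213  1.753 -0.319  1.316  0.935] [ 0.4431503  -0.32800385  0.21203139] [-0.02632979 -0.01441046 -0.01818032]
```

View pics/v8.png

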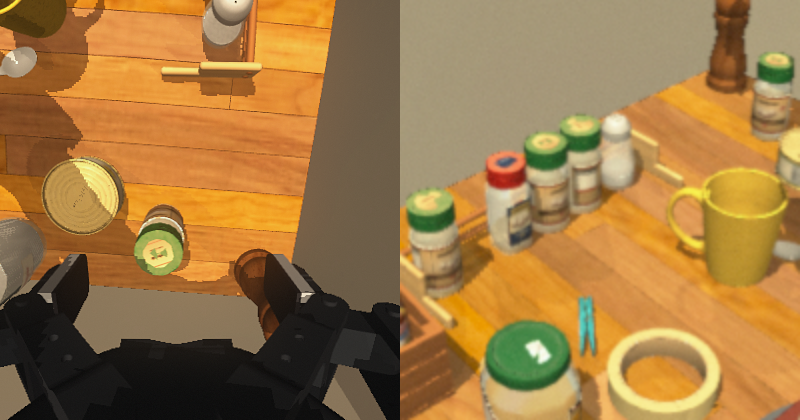

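The row stands upright. Jar B's cap is at (259,253) in the wrist image.

```bash
python3 - <<'E'
from h import *
for k,(u,v,z) in dict(B=(259,253,.106),salt=(335,5,.088)).items(): print(k,(ray('w8',u,v,z)*1000).round(0))
for k,(u,v,z) in dict(new=(580,126,.106),salt=(617,122,.09),g4=(546,145,.106)).items(): print(k,(ray('s8',(u-400)/2+170,v/2+120,z)*1000).round(0))
E
```

```text
B [ 429. -369.  106.]
salt [ 477. -157.   88.]
new [465. -89. 106.]
salt [ 465. -142.   90.]
g4 [459. -38. 106.]
```

Emit:
jog_arm --motion '[[[-8,-14,0],[-0.013,-0.007,-0.009]],[[-8,-14,0],[-0.013,-0.007,-0.009]],[[0,0,-30],[0,0,0]],[[0,0,-30],[0,0,0]],[[0,0,0],[0,0,0]]]'

```text
time: 25.75
position: [0.4253, -0.3565, 0.1509]
tool_rot: [0.687, 0.727, -0.001, -0.001]
wrist_force: [-0.5, 0.2, 0.9]
grip_width: 0.998
finger_force: 0.0
```

```bash
python3 - <<'E'
from h import *
s=ctrl.sense();print(s['joint_pos'].round(3),s['position'],s['tool_rot'])
E
```

```text
[-0.336  0.377  1.171  1.84  -0.374  1.178  1.014] [ 0.42533744 -0.35653884  0.15091396] [ 6.87022334e-01  7.26634904e-01 -6.47439551e-04 -1.26841029e-03]
```

Emit:
jog_arm --motion '[[[3,-9,0],[0,0,0]],[[0,0,-30],[0,0,0]],[[0,0,-30],[0,0,0]],[[0,0,-25],[0,0,0]],[[0,0,-10],[0,0,0]],[[0,0,0],[0,0,0]]]'

```text
time: 26.5
position: [0.4302, -0.3664, 0.0578]
tool_rot: [0.687, 0.727, -0.0, 0.0]
wrist_force: [-0.3, -0.2, -0.2]
grip_width: 1.003
finger_force: 0.0
```

```bash
python3 - <<'E'
from h import *
s=ctrl.sense();print(s['joint_pos'].round(3),s['position'],s['tool_rot'])
E
```

```text
[-0.197  0.512  1.038  1.902 -0.515  1.025  1.122] [ 0.4301731  -0.36640091  0.05783347] [ 6.86621143e-01  7.27015301e-01 -2.74227062e-04  2.87137284e-04]
```

Emit:
jog_arm --motion '[[[0,0,0],[0,0,0]],[[0,0,0],[0,0,0]],[[0,0,0],[0,0,0]],[[0,0,0],[0,0,0]],[[0,0,0],[0,0,0]]]' --grip 255 --newtons 30

```text
time: 27.12
position: [0.4302, -0.3661, 0.0581]
tool_rot: [0.687, 0.727, 0.0, 0.0]
wrist_force: [-2.2, 0.6, 5.6]
grip_width: 0.533
finger_force: 29.7
```

Emit:
jog_arm --motion '[[[0,0,30],[0,0,0]],[[0,0,40],[0,0,0]],[[0,0,40],[0,0,0]],[[0,0,35],[0,0,0]],[[4,50,0],[0,0,0]],[[4,50,0],[0,0,0]],[[4,50,0],[0,0,0]],[[4,50,0],[0,0,0]]]'

```text
time: 28.12
position: [0.445, -0.1723, 0.2026]
tool_rot: [0.687, 0.727, -0.0, -0.0]
wrist_force: [0.3, 1.3, -2.1]
grip_width: 0.528
finger_force: 31.4
```

Emit:
jog_arm --motion '[[[4,50,0],[0,0,0]],[[4,50,0],[0,0,0]],[[3,50,0],[0,0,0]],[[3,50,0],[0,0,0]],[[0,20,0],[0,0,0]],[[0,0,0],[0,0,0]],[[0,0,0],[0,0,0]]]'

```text
time: 29.0
position: [0.4593, 0.0449, 0.2031]
tool_rot: [0.687, 0.726, -0.0, -0.0]
wrist_force: [-0.1, 0.0, -1.1]
grip_width: 0.529
finger_force: 31.4
```

```bash
python3 - <<'E'
from h import *
from scipy.spatial.transform import Rotation as Q
s=ctrl.sense();print(s['joint_pos'].round(3),s['position'],(Q.from_quat([.6865,.7271,0,0])*Q.from_quat(s['tool_rot']).inv()).as_rotvec())
snap('wrist','w9');snap('scene','s9')
a=cv2.imread('pics/w9.png');b=cv2.imread('pics/s9.png')[120:330,170:370]
cv2.imwrite('pics/v9.png',np.hstack([a[:,100:500],cv2.resize(b,(400,420))]))
E
```

```text
[-1.125 -0.118  0.889  1.976  0.097  1.242 -0.216] [0.4592719  0.04491527 0.20312181] [ 0.00042879 -0.00050561  0.00266236]
```

View pics/v9.png

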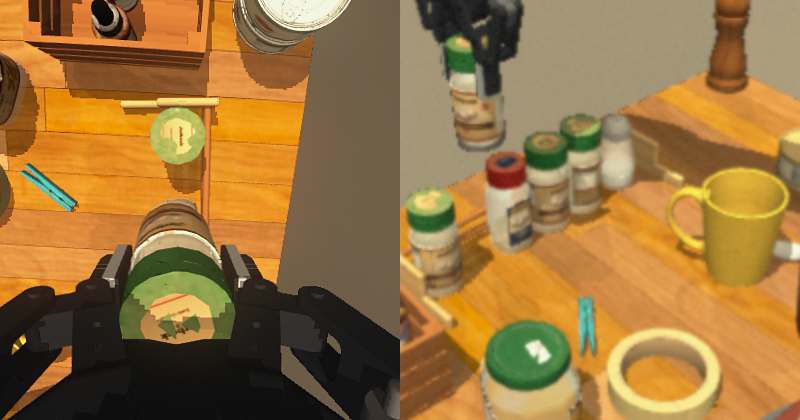

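Jar B is held upright, and the leftmost green cap is at (278,136) in the wrist image.

```bash
python3 - <<'E'
from h import *
for k,(u,v,z) in dict(g1=(278,136,.106),cL=(268,103,.044),held=(280,305,.252)).items(): print(k,(ray('w9',u,v,z)*1000).round(0))
E
```

```text
g1 [457. 105. 106.]
cL [446. 134.  44.]
held [460.  50. 252.]
```

Emit:
jog_arm --motion '[[[0,13,0],[0,0,0]],[[0,0,-35],[0,0,0]],[[0,0,0],[0,0,0]]]'

```text
time: 29.48
position: [0.4577, 0.0595, 0.1666]
tool_rot: [0.687, 0.727, -0.002, -0.001]
wrist_force: [-0.8, 0.3, -0.4]
grip_width: 0.527
finger_force: 31.4
```

Emit:
jog_arm --motion '[[[1,-2,-30],[0,0,0]],[[0,0,-25],[0,0,0]],[[0,0,-20],[0,0,0]],[[0,0,0],[0,0,0]]]'

```text
time: 29.98
position: [0.4598, 0.0575, 0.0931]
tool_rot: [0.687, 0.727, -0.001, -0.0]
wrist_force: [-0.5, -0.3, -1.9]
grip_width: 0.525
finger_force: 31.4
```

Emit:
jog_arm --motion '[[[0,0,-12],[0,0,0]],[[0,0,-10],[0,0,0]],[[0,0,-8],[0,0,0]],[[0,0,0],[0,0,0]]]'

```text
time: 30.48
position: [0.4598, 0.0574, 0.0626]
tool_rot: [0.687, 0.727, -0.001, -0.0]
wrist_force: [0.3, 1.2, -1.6]
grip_width: 0.529
finger_force: 31.4
```

Emit:
jog_arm --motion '[[[0,0,-3],[0,0,0]],[[0,0,-1],[0,0,0]],[[0,0,0],[0,0,0]]]'

```text
time: 30.85
position: [0.4603, 0.0575, 0.0592]
tool_rot: [0.687, 0.727, -0.0, 0.0]
wrist_force: [0.3, 0.1, -1.1]
grip_width: 0.53
finger_force: 31.4
```

Emit:
jog_arm --motion '[[[0,0,0],[0,0,0]],[[0,0,0],[0,0,0]],[[0,0,0],[0,0,0]],[[0,0,30],[0,0,0]],[[0,0,50],[0,0,0]],[[0,0,50],[0,0,0]],[[-6,60,0],[0,0,0]],[[-6,60,0],[0,0,0]]]' --grip 0

```text
time: 31.85
position: [0.4485, 0.1792, 0.1903]
tool_rot: [0.687, 0.726, 0.001, -0.001]
wrist_force: [0.8, 0.4, -0.2]
grip_width: 1.0
finger_force: 0.0
```

Emit:
jog_arm --motion '[[[-20,55,0],[0,0,0]],[[-20,55,0],[0,0,0]],[[-20,55,0],[0,0,0]],[[-20,55,0],[0,0,0]],[[0,0,0],[0,0,0]],[[0,0,0],[0,0,0]]]'

```text
time: 32.6
position: [0.3685, 0.397, 0.1889]
tool_rot: [0.687, 0.727, -0.001, 0.0]
wrist_force: [0.5, -0.5, -0.0]
grip_width: 1.001
finger_force: 0.0
```

```bash
python3 - <<'E'
from h import *
print(ctrl.sense()['position'])
snap('top','t10');snap('scene','s10')
a=cv2.imread('pics/t10.png')[150:305,130:330];b=cv2.imread('pics/s10.png')[120:340,70:370]
cv2.imwrite('pics/v10.png',np.vstack([cv2.resize(a,None,fx=2,fy=1.9)[:295],np.zeros((1,400,3),np.uint8)]) if 0 else np.hstack([cv2.resize(a,(400,310)),cv2.resize(b,(400,310))]))
E
```

```text
[0.36845131 0.39702716 0.18888165]
```

View pics/v10.png

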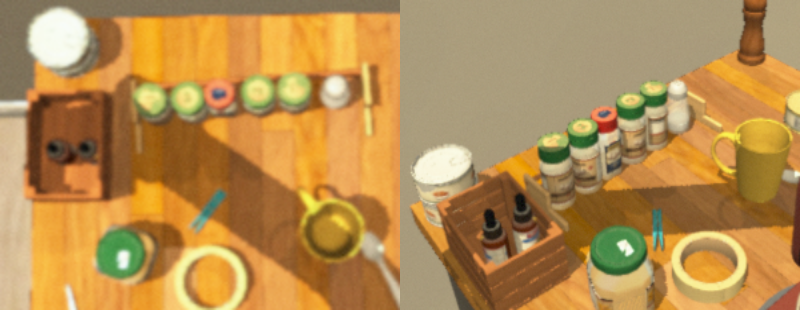

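All six jars are upright between the cheeks and both droppers are in the crate. I'll check how straight the row is.

```bash
python3 - <<'E'
from h import *
for u,v,z in [(152,99,.106),(188,98,.106),(220,95,.106),(258,91,.106),(295,89,.106),(335,88,.09)]:
    p=ray('t10',u/2+129.7,v/2+149.7,z)*1000; print(p.round(0),(p[0]-(456-.057*(p[1]-84))).round(1))
E
```

```text
[456.  99. 106.] 0.7
[456.  50. 106.] -1.5
[460.   7. 106.] -0.6
[464. -45. 106.] 1.1
[466. -95. 106.] 0.1
[ 470. -150.   90.] 0.2
```

The row is straight to within about 2 mm, so I'm handing it in.

```bash
python3 -c "
from h import *
print(ctrl.finish_job())"
```

```text
the job is handed in; nothing more can be done
None
```

The job is handed in: both dropper bottles are in the crate, and all six jars (four old, two new) stand upright between the cheeks, in line to about 2 mm in the last picture; no verdict came back.

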